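Prime the guarded disinfectant pump

ROBOT

A 7-joint arm with a two-finger parallel gripper is mounted at the origin on a cart in front of the work surface, level with it; the furniture and walls round the work are solid. World frame = base frame: x ahead of the robot, y to its left, z up, the work surface at z = 0. Lengths are in m, angles in rad, forces in N, time in s.
With the tool pointing down it reaches from about 0.4 to 0.85 m from the base axis. Payload 6.9 kg.
Tool frame: the origin (TCP) lies on the centre line of the jaws, within the pads' length; the fingertips stand 22 mm ahead of it and the grasp point (between the pads) lies 3 mm ahead of it; x points along the fingers, z is the direction in which the jaws open and shut, and the axes are right-handed (so a half turn about x gives the same grasp; the last joint's range is limited). The gripper opens to 85 mm and grips with 20 to 120 N. Pads are 22 mm wide; open, the fingers measure 114 mm over their backs; the gripper's body (76 mm by 85 mm) begins 54 mm behind the grasp point. The pads swing forward as they close: fully open they stand 13 mm farther back than shut.
Start: joints at [-1.036, 0.507, -0.238, 1.5, 0.126, 1.149, -0.155], TCP at [0.26, 0.568, 0.253] pointing down, gripper open.
Joint ranges: [-3.08, 3.08], [-0.24, 2.05], [-1.43, 1.35], [0, 2.5], [-1.52, 4.66], [0.17, 1.96], [-2.89, 2.89]. Speed limits (rad/s): [2.39, 2.39, 3.14, 3.14, 3.14, 3.14, 3.14].

INTERFACE

Orientations are given as [roll, pitch, yaw] about the fixed x, y, z axes, in that order (R = Rz(yaw) Ry(pitch) Rx(roll)).
In Python, from bench import sensors, cams, job gives the robot as it stands. The module is installed in compiled form; this text tells all that it offers.
- The arm moves only by the tool send_rows, never from a script. Its arguments are lists of equal length, an entry for each row: "xyz": the shift along the tool's x, y, z in cm, a list of three; "rot": the turn, a rotation vector about the tool's x, y, z in rad, a list of three. In form: {"xyz": [[tx, ty, tz], ...], "rot": [[ax, ay, az], ...]}. A call has 1 to 10 rows; each row is the pose to reach, as a shift and turn from the pose measured when the call began, along the tool's axes at that moment; what a row does not reach only later rows make up. A row lasts 1/8 s, in which the tool goes at most 62.5 mm and 10.7 degrees, less where a joint would pass 70% of its speed; a pose out of reach is approached as far as the arm can. A call with a gripper value outside its range is refused whole. "claw" is the opening, from -1 (shut) to 1 (fully open), so that 0 is half open, set as the call begins (left out, the last holds). The fingers move at their own pace and stop on an object; the grip force is fixed at half the most. Time passes only in rows, so rows that repeat a pose let the fingers close. It gives the time, the measured TCP pose, the force and the opening at its end, in the units of the state.
- sensors.observe(): the state, without advancing time (a new reading comes with each control period).
- cams.capture(name): name is "scene" or "top" or "wrist"; returns the picture (420x560x3 uint8, red, green, blue); there is no depth.
- cams.camera_info(name): a dict with "camera_matrix" (3x3 intrinsics, pixels), "xyz" and "attitude" of the camera in the world. Camera axes: x right, y up, looking along -z (the intrinsics and any distortion apply to the point x, -y, -z); pixel columns grow to the right and rows downward; lengths in m; the calibration is good to about 2 mm. A picture is of the moment at which its call begins: read the wrist's pose just before it. camera_info takes no time and is no camera call; for the wrist camera it gives the pose at the moment of the call.
- job.sign_off(): hands the job in, once; it reports no verdict.
The state is a dict: "t": time; "joint_pos": joint angles; "dq": joint speeds; "effort": joint torques, N m; "position": TCP position; "eef_rot": TCP orientation; "force": force on the tool from outside, world axes, zero at the start; "torque": the same for the moment, N m; "grip_width": opening from 0.0 (shut) to 1.0 (fully open).
Only numpy, scipy, OpenCV 4.12 (cv2) and the standard library are available. Lean on these libraries where they do the work, as an engineer would, in place of code of your own. Each camera call takes 0.05 s, during which the arm holds its last target.

TASK

Prime the disinfectant pump: lift the orange-tabbed latch bar over its catch and swing the guard gate well open, away from you. Press the blue pump head down until you feel it meet its stop, hold it firmly there for a moment without forcing it, and let it spring back up fully. Then swing the gate shut again so that the latch bar drops back behind its catch, and leave the things standing around where they are.

Things in the scene. Friction and masses are not known exactly. Their poses are not given: they have to be found in the camera images.
- dispenser: Fixed stand: white base plate 120 x 260 x 12 mm with a small blue-and-white pump bottle (44 mm wide) at its middle. Origin: centre of the plate's underside, on the table, on the bottle's axis. x: away from the pump's spout (roughly away from the robot), y: along the plate to the hinge post at (0, +95) mm, z up. Catch post at (0, -100) mm. Heights in these notes are above the table.
- pump_head: Blue pump head, 38 mm across, 28 mm high; origin: centre of its flat top, 167 mm high when up. Slides straight down on a spring (2 to 5 N) till it meets the grey dose collar, set anew each time: stroke 9 to 16 mm, to be felt. The stop is rubbery (6 N per mm). Firm on the stop: 10 to 20 N for 0.3 s or more (under 8 N or 0.2 s does not count; over 35 N breaks it).
- gate (a joint): Angle of the green guard gate about its upright hinge, rad. 0: shut (at its stop), arm along the dispenser's -y over the pump head; grows as it swings to the dispenser's +x (counter-clockwise from above), up to 1.5. From 1.0 it is well open, below 0.05 shut. Arm 20 mm wide, 12 mm thick, 173 mm long from the hinge. Friction (0.06 N m) holds it where it is left.
- gate_hinge (a point): Point on the gate's hinge axis, 189 mm high (the arm's mid-height), at dispenser-local (0, +95) mm. Top of the hinge hub: 197 mm.
- guard (a point): Centre of the underside of the gate's round green guard plate, 58 mm across, 183 mm high, 95 mm from the hinge along the arm; with the gate shut it covers the pump head.
- latch_bar (a joint): Lift angle of the dark latch bar about its level pivot on the arm, rad; 0: lying level on the arm, lifted up to 0.5; below 0.05 it is down. Pivot 60 mm from the hinge axis along the arm, 204 mm high. Bar 10 mm thick, 14 mm high, 70 g, falls back by itself. Lifted to 0.13 or more, it clears the tooth on the catch post.
- catch (a point): Top of the keeper tooth on the catch post, 209 mm high. The bar's nose (175 to 209 mm from the hinge, 12 mm thick) lies in front of its upright face, so the gate cannot open unless the bar is lifted. Behind the tooth a ramp falls away (to 45 mm behind the gate's shut line): a closing gate with the bar down rides up it and over.
- tab_grip (a point): Grip point on the orange upright tab on the latch bar: 150 mm from the hinge along the arm, 237 mm high with the bar down (from the pivot 90 mm along the bar and 33 mm above it). Tab 12 mm thick across the arm, 34 mm along it, top at 251 mm, 40 mm above the bar. Gripped from above across its thickness, it can pivot between the fingertips. x: across the arm, y: along it to the hinge.
- water: Water bottle with a light blue cap, 64 mm wide, 202 mm high, standing loose; bystander. Origin: centre of its underside.
- ointment: Small white ointment bottle, 30 mm wide, 55 mm high, standing loose; bystander. Origin: centre of its underside.
- swabs: Stack of gauze swabs 46 x 60 x 28 mm, loose; bystander. Origin: centre of its underside.
- mug: Dark mug, 92 mm wide, 128 mm with its handle, 95 mm high, loose; bystander. Origin: centre of its underside.

How it is judged:
On the way, in this order (a step that is already met when the one before it is completed fails the run):
1. the latch bar is lifted and the gate swung well open (1.0 rad or more) (value of joint gate above 1 rad), for 0.2 s.
2. with the gate open, the pump head is pressed firmly (8 N or more) down on its stop (contact force between the fingers and pump_head above 8 N and z of pump_head in the frame of dispenser below 0.16 m and value of joint gate above 0.9 rad), for 0.2 s.
3. the pump head is let go and is fully up again (z of pump_head in the frame of dispenser above 0.165 m and contact force between the fingers and pump_head below 0.2 N), for 0.1 s.
At the end, for the whole second after the job is handed in: The gate is shut (below 0.05 rad), the latch bar lies down behind its catch (below 0.05 rad), the pump head is fully up (within 2 mm), and the water bottle, ointment bottle, swabs and mug stand upright within 30 mm of where they were (value of joint each of gate, latch_bar below 0.05 rad and z of pump_head in the frame of dispenser above 0.165 m and distance of each of water, ointment, swabs, mug from where it was at the start of the episode below 0.03 m and angle between each of water, ointment, swabs, mug's own z axis and vertical below 0.2 rad); the robot touches nothing.
It fails at once if the pump head is forced: pushed with more than 35 N (contact force between any of the fingers, the arm and pump_head above 35 N).
It fails at once if a bystander is knocked over or shoved more than 30 mm (angle between any of water, ointment, swabs, mug's own z axis and vertical above 0.5 rad or distance of any of water, ointment, swabs, mug from where it was at the start of the episode above 0.03 m).
It also fails if it takes over 72 s, if anything falls off the work surface, if the arm or the gripper's body presses on something with over 40 N, if the wrist force passes 120 N, or if a joint passes its speed limit or range.

## Working session

There is one attempt and no reset: what is moved stays moved. The work goes in short steps, Python scripts to look and compute and a tool call to move; the robot and the scene stay as the last step left them, time stands still between calls to the robot, and variables do not carry over. Pictures are saved under pics/ and viewed, and the job is handed in when it is done.

Besides the shell and the picture viewer there is one more tool, called as name(argument=value, ...) on one line, values as JSON. send_rows: Moves the arm, as the interface text tells. Its arguments: {"type":"object","properties":{"xyz":{"type":"array"},"rot":{"type":"array"},"claw":{"type":"number"}},"required":["xyz","rot"]}

```bash
mkdir -p pics
python3 - <<'E'
from bench import sensors,cams,job
import cv2
s=sensors.observe()
for k,v in s.items(): print(k,v)
for n in("scene","top","wrist"):
    i=cams.camera_info(n);print(n,i)
    cv2.imwrite(f"pics/a_{n}.png",cams.capture(n)[:,:,::-1])
E
```

```text
t 0.0
joint_pos [-1.03651315  0.50835615 -0.23746605  1.50112249  0.12571999  1.14891004
 -0.15483494]
dq [ 3.42116241e-06  4.14488709e-04  3.19022947e-04 -1.36659010e-03
  1.23585713e-04  4.11452460e-04  1.13655409e-03]
effort [ 3.53630285e-04 -6.20602083e+01 -2.18661658e+00 -2.49648303e+01
  1.27369925e-02  1.18512550e-02  3.30245416e-05]
position [0.2597665  0.56795303 0.25241981]
eef_rot [-3.09801546  1.5689883  -1.95606426]
force [-0.13418852  0.15532154  0.22594611]
torque [-0.02742987  0.01188598 -0.02976344]
grip_width 1.0022057834161058
scene {'camera_matrix': array([[473.92048088,   0.        , 283.63486176],
       [  0.        , 473.92048088, 210.18995695],
       [  0.        ,   0.        ,   1.        ]]), 'xyz': array([-0.10969622, -0.77218994,  0.6360054 ]), 'attitude': array([ 1.14317424, -0.02448472, -0.68041426])}
top {'camera_matrix': array([[420.26769198,   0.        , 282.10604342],
       [  0.        , 420.26769198, 214.14965024],
       [  0.        ,   0.        ,   1.        ]]), 'xyz': array([0.3558761 , 0.02739621, 1.29105665]), 'attitude': array([ 0.15895197,  0.0144372 , -1.59672708])}
wrist {'camera_matrix': array([[315.41864221,   0.        , 282.40693148],
       [  0.        , 315.41864221, 206.6368208 ],
       [  0.        ,   0.        ,   1.        ]]), 'xyz': array([0.19662037, 0.59759153, 0.37281769]), 'attitude': array([-0.27542563,  0.00204246,  1.1430071 ])}
```

View pics/a_scene.png

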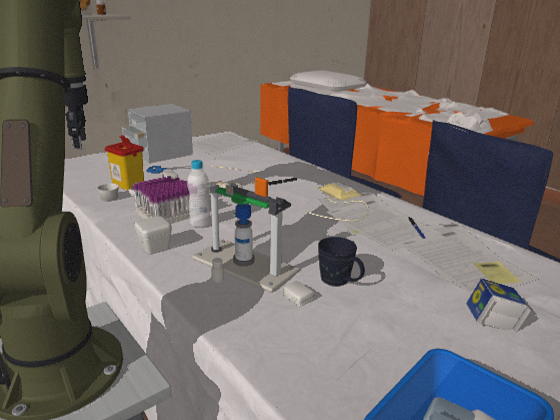

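View pics/a_top.png

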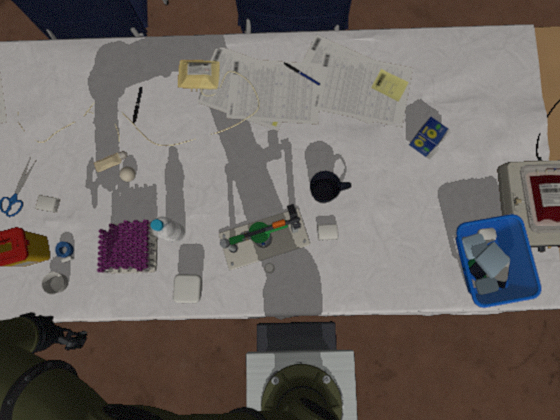

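View pics/a_wrist.png

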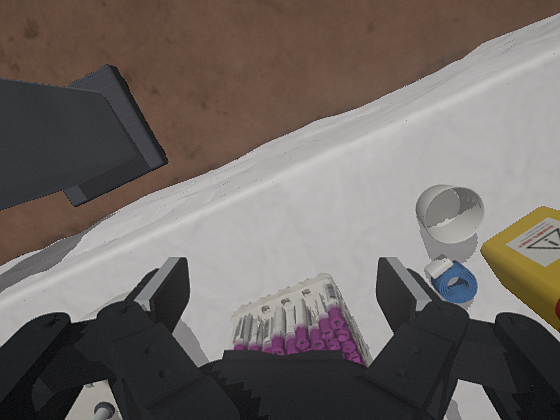

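Run:
```python
import cv2
a=cv2.imread("pics/a_top.png")[185:285,200:350];cv2.imwrite("pics/b_top.png",cv2.resize(a,None,fx=5,fy=5,interpolation=cv2.INTER_CUBIC))
a=cv2.imread("pics/a_scene.png")[150:310,180:370];cv2.imwrite("pics/b_scene.png",cv2.resize(a,None,fx=3.7,fy=3.7,interpolation=cv2.INTER_CUBIC))
```

```text
(no output)
```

View pics/b_top.png

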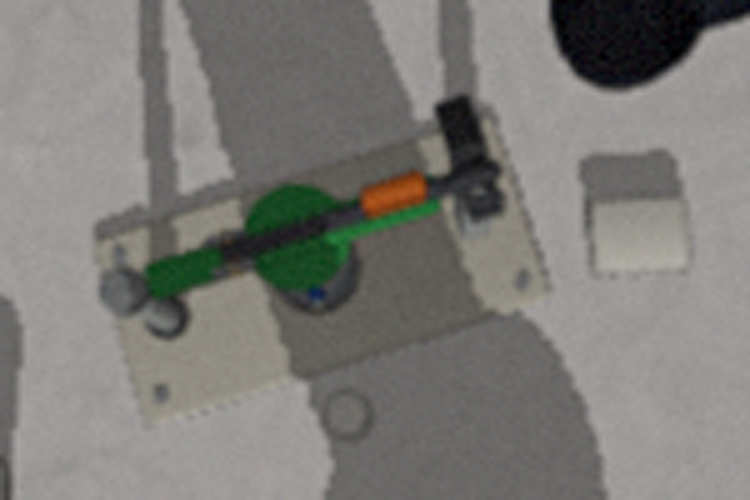

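View pics/b_scene.png

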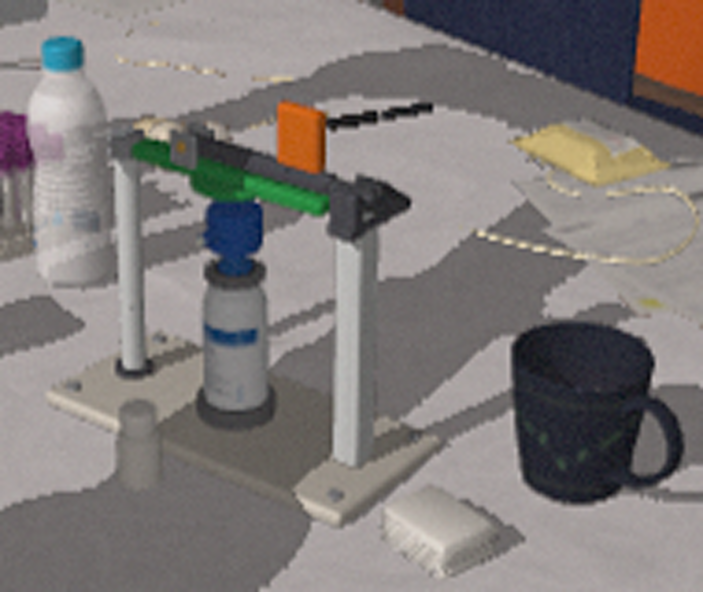

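```bash
cat > h.py <<'E'
import numpy as np
from scipy.spatial.transform import Rotation as R
from scipy.optimize import least_squares
def proj(info,P):
    P=np.atleast_2d(P);C=R.from_euler('xyz',info['attitude']).as_matrix()
    q=(P-info['xyz'])@C; q=q*[1,-1,-1]; u=q@np.array(info['camera_matrix']).T
    return u[:,:2]/u[:,2:]
def atz(info,uv,z):
    K=np.array(info['camera_matrix']);C=R.from_euler('xyz',info['attitude']).as_matrix()
    d=np.linalg.inv(K)@np.r_[uv,1]; d=C@(d*[1,-1,-1]); o=np.array(info['xyz'])
    return o+d*(z-o[2])/d[2]
def disp2w(p,P):
    c,s=np.cos(p[2]),np.sin(p[2]);P=np.atleast_2d(P)
    return np.c_[p[0]+c*P[:,0]-s*P[:,1],p[1]+s*P[:,0]+c*P[:,1],P[:,2]]
E
python3 - <<'E'
from h import *
from bench import cams
T=cams.camera_info("top");S=cams.camera_info("scene")
Pt=np.array([[60,130,12],[60,-130,12],[-60,-130,12],[-60,130,12],[0,95,197],[0,-55,251]])/1e3
ut=np.array([[98,232],[487,108],[548,290],[150,422],[123,287],[394,190]])/5+[200,185]-.4
Ps=np.array([[-60,130,12],[-60,-130,12],[60,-130,12],[0,-55,237]])/1e3
us=np.array([[50,395],[330,522],[437,437],[302,137]])/3.7+[180,150]-.4
f=lambda p:np.r_[(proj(T,disp2w(p,Pt))-ut).ravel(),(proj(S,disp2w(p,Ps))-us).ravel()]
r=least_squares(f,[.45,0,0],loss='soft_l1');p=r.x
print(p);print(f(p).reshape(-1,2).round(1))
for n,P in dict(hinge=[0,.095,.197],tab=[0,-.055,.237],head=[0,0,.167],catch=[0,-.1,.209]).items(): print(n,disp2w(p,np.array(P)))
o=lambda x,y:np.array([x,y])/5+[200,185]
print('oint',atz(T,o(348,413),.055),'swab',atz(T,o(640,237),.028),'water',atz(T,[157,225],.202),'mug',atz(T,[325,187],.095))
s=lambda x,y:np.array([x,y])/3.7+[180,150]
print('scene oint top',atz(S,s(138,410),.055),'water cap',atz(S,s(63,45),.202))
E
```

```text
[0.48742186 0.09987772 0.25838619]
[[-1.9  0.8]
 [ 1.5  2. ]
 [ 0.6  2.8]
 [-2.2  0.6]
 [ 0.1 -0.4]
 [ 0.5  0.1]
 [-1.1 -2.6]
 [ 1.8 -2.2]
 [ 2.1 -0.4]
 [ 0.8 -3. ]]
hinge [[0.4631474  0.19172406 0.197     ]]
tab [[0.5014755  0.04670352 0.237     ]]
head [[0.48742186 0.09987772 0.167     ]]
catch [[0.51297393 0.00319736 0.209     ]]
oint [0.3974172  0.08071374 0.055     ] swab [ 0.49909497 -0.09665504  0.028     ] water [0.51126123 0.36767601 0.202     ] mug [ 0.6244309  -0.08710019  0.095     ]
scene oint top [0.39280583 0.07706939 0.055     ] water cap [0.50510316 0.35634885 0.202     ]
```

```bash
cat >> h.py <<'E'
def pose():
    from bench import sensors
    s=sensors.observe(); return s,np.array(s['position']),R.from_euler('xyz',s['eef_rot'])
def down(yaw): # x down, z tool = (cos yaw, sin yaw,0)
    x=np.array([0,0,-1.]);z=np.array([np.cos(yaw),np.sin(yaw),0]);return R.from_matrix(np.c_[x,np.cross(z,x),z])
def rel(pos,Rt,ref=None):
    s,p,r=pose()
    if ref is not None: p,r=ref
    return (r.inv().apply(np.array(pos)-p)*100).round(2),(r.inv()*Rt).as_rotvec().round(3)
E
python3 - <<'E'
from h import *
s,p,r=pose();print(s['t'],r.as_matrix().round(3))
for y in(.258,.258+np.pi,.258-np.pi):
  for P in([.26,.568,.36],[.48,.30,.36],[.49,.05,.345]): print(y,rel(P,down(y)))
E
```

```text
0.15 [[-0.001 -0.909  0.416]
 [-0.001  0.416  0.909]
 [-1.    -0.    -0.001]]
0.258 (array([-1.074e+01, -2.000e-02, -1.000e-02]), array([ 0.884, -0.001,  0.001]))
0.258 (array([-10.72, -31.17, -15.24]), array([ 0.884, -0.001,  0.001]))
0.258 (array([ -9.19, -42.48, -37.56]), array([ 0.884, -0.001,  0.001]))
3.399592653589793 (array([-1.074e+01, -2.000e-02, -1.000e-02]), array([-2.258e+00, -1.000e-03, -2.000e-03]))
3.399592653589793 (array([-10.72, -31.17, -15.24]), array([-2.258e+00, -1.000e-03, -2.000e-03]))
3.399592653589793 (array([ -9.19, -42.48, -37.56]), array([-2.258e+00, -1.000e-03, -2.000e-03]))
-2.883592653589793 (array([-1.074e+01, -2.000e-02, -1.000e-02]), array([-2.258e+00, -1.000e-03, -2.000e-03]))
-2.883592653589793 (array([-10.72, -31.17, -15.24]), array([-2.258e+00, -1.000e-03, -2.000e-03]))
-2.883592653589793 (array([ -9.19, -42.48, -37.56]), array([-2.258e+00, -1.000e-03, -2.000e-03]))
```

send_rows(xyz=[[-5, 0, 0], [-10, 0, 0], [-10.5, -5, -2], [-10.5, -10, -5], [-10.5, -15, -8], [-10.5, -20, -12], [-10.5, -25, -16], [-10, -30, -21], [-10, -35, -26], [-10, -39, -31]], rot=[[0, 0, 0], [0, 0, 0], [0.1, 0, 0], [0.2, 0, 0], [0.3, 0, 0], [0.42, 0, 0], [0.54, 0, 0], [0.66, 0, 0], [0.78, 0, 0], [0.884, 0, 0]], claw=1)

```text
t: 1.4
position: [0.4804, 0.1424, 0.3529]
eef_rot: [-2.285, 1.569, -2.031]
force: [0.9, 0.7, -0.1]
grip_width: 0.998
```

Run:
```python
from h import *
s,p,r=pose();print(s['t'],p,s['joint_pos'],s['force'])
print(rel([.475,.1,.34],down(.258)))
```

```text
1.4 [0.48035967 0.1423827  0.35288925] [-0.41331625  0.23968395  0.09953264  1.64005365 -0.02366792  1.26408837
 -0.05507075] [ 0.85827583  0.68812957 -0.10290457]
(array([ 1.29, -3.97, -1.58]), array([-0.004, -0.001,  0.001]))
```

Run:
```python
from h import *
print(rel([.501,.047,.34],down(.258)))
```

```text
(array([ 1.3 , -9.75, -0.4 ]), array([-0.004, -0.001,  0.001]))
```

send_rows(xyz=[[1.2, -5, -0.2], [1.3, -9.7, -0.4], [1.3, -9.75, -0.4], [1.3, -9.75, -0.4]], rot=[[0, 0, 0], [0, 0, 0], [0, 0, 0], [0, 0, 0]])

```text
t: 1.9
position: [0.5009, 0.0476, 0.3399]
eef_rot: [-2.822, 1.57, -2.568]
force: [0.6, 0.8, -0.6]
grip_width: 1.001
```

Run:
```python
from h import *
import cv2,json
from bench import cams
s,p,r=pose();print(s['t'],p,s['eef_rot'],s['force'])
i=cams.camera_info("wrist");json.dump({k:np.array(v).tolist() for k,v in i.items()},open('w1.json','w'))
im=cams.capture("wrist")[:,:,::-1];cv2.imwrite("pics/c_wrist.png",im)
cv2.imwrite("pics/c_top.png",cams.capture("top")[:,:,::-1])
cv2.imwrite("pics/c_scene.png",cams.capture("scene")[:,:,::-1])
```

```text
1.9 [0.50088055 0.04760921 0.33986399] [-2.822398    1.56954897 -2.56789413] [ 0.62787706  0.82341882 -0.61378682]
```

View pics/c_wrist.png

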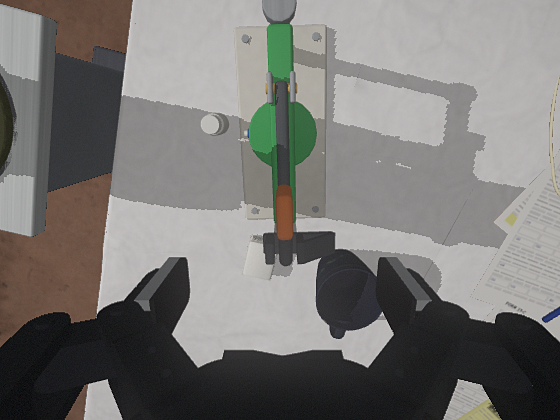

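View pics/c_scene.png

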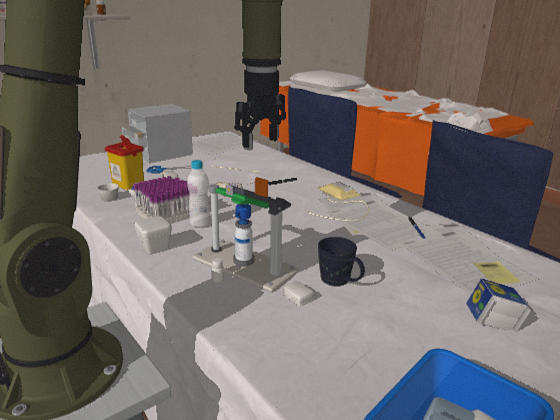

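Run:
```python
import cv2
a=cv2.imread("pics/c_wrist.png")[0:290,190:350];cv2.imwrite("pics/c2.png",cv2.resize(a,None,fx=3,fy=2.06*1,interpolation=cv2.INTER_CUBIC))
a=cv2.imread("pics/c_wrist.png")[160:280,200:360];cv2.imwrite("pics/c3.png",cv2.resize(a,None,fx=5,fy=5,interpolation=cv2.INTER_CUBIC))
a=cv2.imread("pics/c_wrist.png")[0:120,200:360];cv2.imwrite("pics/c4.png",cv2.resize(a,None,fx=5,fy=5,interpolation=cv2.INTER_CUBIC))
```

```text
(no output)
```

View pics/c3.png

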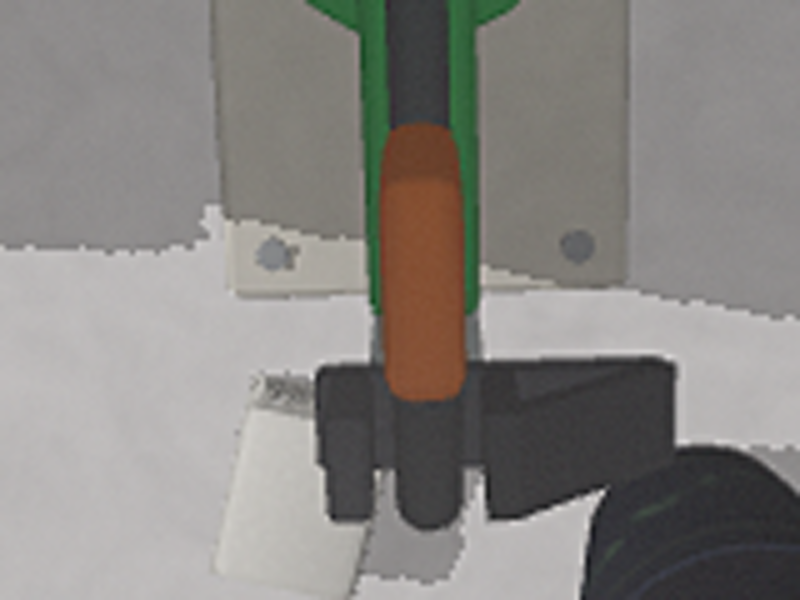

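View pics/c4.png

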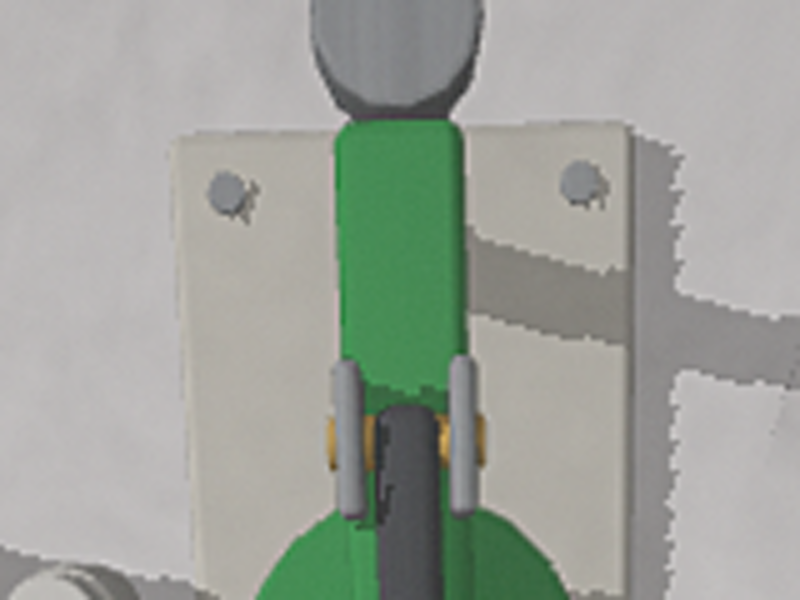

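Run:
```python
from h import *
import json
W={k:np.array(v) for k,v in json.load(open('w1.json')).items()}
P=np.array([[-60,130,12],[60,130,12],[-60,-130,12],[60,-130,12],[0,-38,251],[0,-72,251],[0,-114,208]])/1e3
u=np.array([[175,137],[632,122],[237,1093],[628,1085],[422,980],[425,1200],[428,1325]])/5+[200,0]-.4
f=lambda p:(proj(W,disp2w(p,P))-u).ravel()
r=least_squares(f,[.487,.1,.258],loss='soft_l1');p=r.x
print(p);print(f(p).reshape(-1,2).round(1))
g=lambda q:(proj(W,disp2w(q[:3],P)+[0,0,q[3]])-u).ravel()
q=least_squares(g,[.487,.1,.258,0]).x;print(q,g(q).reshape(-1,2).round(1))
for n,Q in dict(hinge=[0,.095,.197],tab=[0,-.055,.237],head=[0,0,.167]).items(): print(n,disp2w(p,np.array(Q)))
print('tab via wrist rays',atz(W,(np.array([422,980])/5+[200,0]-.4),.251),atz(W,(np.array([425,1200])/5+[200,0]-.4),.251))
```

```text
[0.48616512 0.10210387 0.28096072]
[[-1.8 -4.1]
 [ 1.6 -3.9]
 [-2.3 -0.1]
 [-0.  -0.4]
 [-0.2 -0.1]
 [ 0.3  2.3]
 [ 0.6  3.2]]
[ 0.48686399  0.09984771  0.28243169 -0.00998011] [[-0.6  0.2]
 [ 0.4  0.4]
 [-1.3 -0.6]
 [-0.7 -1. ]
 [-0.  -0.2]
 [ 0.5  0.2]
 [ 0.8  0.5]]
hinge [[0.45982363 0.19337887 0.197     ]]
tab [[0.50141545 0.04926045 0.237     ]]
head [[0.48616512 0.10210387 0.167     ]]
tab via wrist rays [0.49687408 0.06558426 0.251     ] [0.50545626 0.03458615 0.251     ]
```

Run:
```python
from h import *
import json
from bench import cams
W={k:np.array(v) for k,v in json.load(open('w1.json')).items()}
T=cams.camera_info("top");S=cams.camera_info("scene");print(W,T.keys())
Pw=np.array([[-60,130,12],[60,130,12],[-60,-130,12],[60,-130,12],[0,-38,251],[0,-72,251],[0,-114,208]])/1e3
uw=np.array([[175,137],[632,122],[237,1093],[628,1085],[422,980],[425,1200],[428,1325]])/5+[200,0]-.4
Pt=np.array([[60,130,12],[60,-130,12],[-60,-130,12],[-60,130,12],[0,95,197],[0,-55,251]])/1e3
ut=np.array([[98,232],[487,108],[548,290],[150,422],[123,287],[394,190]])/5+[200,185]-.4
Ps=np.array([[-60,130,12],[-60,-130,12],[60,-130,12],[0,-55,237]])/1e3
us=np.array([[50,395],[330,522],[437,437],[302,137]])/3.7+[180,150]-.4
def f(I,P,u): return lambda q:(proj(I,disp2w(q[:3],P)+[0,0,q[3]])-u).ravel()
fs=[f(W,Pw,uw),f(T,Pt,ut),f(S,Ps,us)]
for g in fs+[lambda q:np.concatenate([h(q) for h in fs]),lambda q:np.concatenate([h(q) for h in fs[1:]])]:
    q=least_squares(g,[.487,.1,.258,0],x_scale=.01).x;print(q.round(4),g(q).reshape(-1,2).round(1).tolist())
```

```text
{'camera_matrix': array([[315.41864221,   0.        , 282.40693148],
       [  0.        , 315.41864221, 206.6368208 ],
       [  0.        ,   0.        ,   1.        ]]), 'xyz': array([0.48320903, 0.11521772, 0.46012158]), 'attitude': array([-0.27633265,  0.00195039,  0.25546956])} dict_keys(['camera_matrix', 'xyz', 'attitude'])
[ 0.4869  0.0998  0.2824 -0.01  ] [[-0.6, 0.2], [0.4, 0.4], [-1.3, -0.6], [-0.7, -1.0], [-0.0, -0.2], [0.5, 0.2], [0.8, 0.5]]
[ 0.4931  0.1009  0.2843 -0.0257] [[-1.1, 1.1], [0.1, 0.7], [-0.1, 0.5], [-0.5, -0.1], [1.3, -0.7], [0.1, -1.2]]
[ 0.4975  0.1175  0.2589 -0.017 ] [[-0.7, -0.8], [0.6, -1.0], [0.3, 1.2], [-0.2, 0.6]]
[ 0.4872  0.1004  0.2787 -0.008 ] [[-0.1, -0.8], [1.3, -0.3], [-1.5, -0.6], [-0.6, -0.7], [0.4, -0.2], [0.8, 0.6], [0.8, 1.0], [-1.8, 2.1], [0.6, 1.8], [0.4, 2.2], [-1.4, 1.5], [0.5, 0.7], [0.2, 0.3], [-1.6, 0.5], [2.6, 0.3], [1.9, 1.7], [0.9, 0.0]]
[ 0.489   0.1016  0.2692 -0.0075] [[-2.2, 1.1], [0.5, 1.5], [-0.1, 2.0], [-2.0, 0.5], [-0.1, -0.3], [-0.2, -0.3], [-1.0, -0.3], [2.5, -0.2], [2.1, 1.4], [1.1, -0.4]]
```

Run:
```python
from h import *
print(rel([.5012,.0488,.241],down(.275)))
```

```text
(array([9.9 , 0.03, 0.05]), array([-0.018, -0.001,  0.001]))
```

send_rows(xyz=[[3, 0, 0], [6, 0, 0], [8, 0, 0.05], [9, 0, 0.05], [9.9, 0, 0.05], [9.9, 0, 0.05]], rot=[[-0.018, 0, 0], [-0.018, 0, 0], [-0.018, 0, 0], [-0.018, 0, 0], [-0.018, 0, 0], [-0.018, 0, 0]])

```text
t: 2.8
position: [0.5012, 0.0488, 0.2408]
eef_rot: [-2.793, 1.569, -2.518]
force: [0.9, 1.0, 0.1]
grip_width: 1.001
```

Run:
```python
from h import *
import cv2,json
from bench import cams
s,p,r=pose();print(s['t'],p,s['force'])
cv2.imwrite("pics/d_wrist.png",cams.capture("wrist")[:,:,::-1])
a=cams.capture("scene")[130:310,180:370,::-1];cv2.imwrite("pics/d_scene.png",cv2.resize(a,None,fx=3,fy=3,interpolation=cv2.INTER_CUBIC))
```

```text
2.8 [0.50117804 0.04881029 0.24083899] [0.85375455 1.03938313 0.10769814]
```

View pics/d_wrist.png

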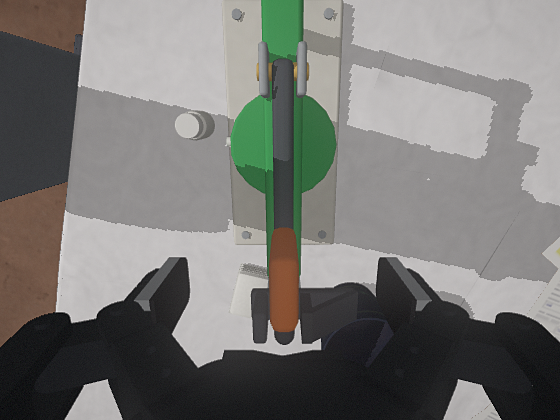

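View pics/d_scene.png

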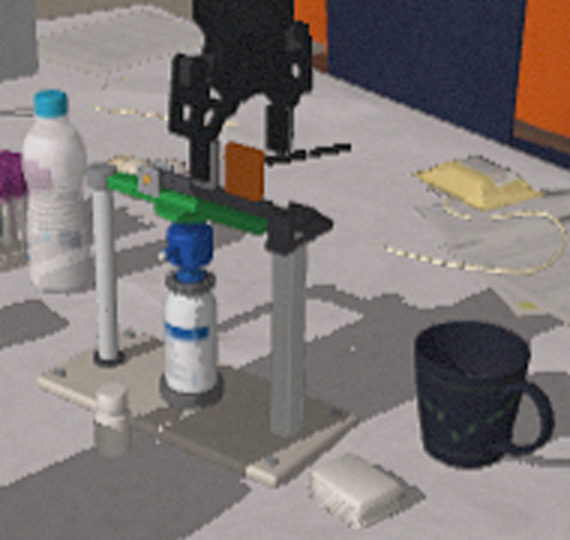

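send_rows(xyz=[[0, 0, 0], [0, 0, 0], [0, 0, 0], [0, 0, 0], [0, 0, 0], [0, 0, 0], [0, 0, 0], [0, 0, 0]], rot=[[0, 0, 0], [0, 0, 0], [0, 0, 0], [0, 0, 0], [0, 0, 0], [0, 0, 0], [0, 0, 0], [0, 0, 0]], claw=-1)

```text
t: 3.9
position: [0.5017, 0.0487, 0.2416]
eef_rot: [-1.24, 1.57, -0.964]
force: [0.0, 0.3, 3.8]
grip_width: 0.128
```

send_rows(xyz=[[-0.45, 0.18, 0], [-0.9, 0.39, 0], [-1.35, 0.63, 0], [-1.88, 0.94, 0], [-1.88, 0.94, 0], [-1.88, 0.94, 0]], rot=[[0, 0, 0], [0, 0, 0], [0, 0, 0], [0, 0, 0], [0, 0, 0], [0, 0, 0]])

```text
t: 4.65
position: [0.4989, 0.0582, 0.2606]
eef_rot: [0.324, 1.571, 0.599]
force: [0.5, 2.1, -3.4]
grip_width: 0.129
```

Run:
```python
from h import *
import cv2,json
from bench import cams
s,p,r=pose();print(s['t'],p,s['force'],s['torque'])
a=cams.capture("scene")[130:310,180:370,::-1];cv2.imwrite("pics/e_scene.png",cv2.resize(a,None,fx=3,fy=3,interpolation=cv2.INTER_CUBIC))
rad=.1406; yaw=np.arctan2(*(r.as_matrix()[[1,0],2]))
print(yaw)
yaw=.275
h=p[:2]+rad*np.array([-np.sin(yaw),np.cos(yaw)]);print(h)
s,p,r=pose()
for g in np.arange(.1,1.41,.1):
    print(round(g,2),*rel(np.r_[h+rad*np.array([np.sin(yaw+g),-np.cos(yaw+g)]),p[2]],down(yaw+g)))
print(s['joint_pos'])
```

```text
4.65 [0.49885509 0.05820238 0.26061307] [ 0.53135213  2.07223952 -3.4375523 ] [ 0.15953773 -0.01416436  0.23443434]
0.2754106893597877
[0.46067559 0.19351936]
0.1 [0.   0.07 1.4 ] [-0.1  0.  -0. ]
0.2 [0.   0.28 2.79] [-0.2  0.  -0. ]
0.3 [0.   0.63 4.15] [-0.3  0.  -0. ]
0.4 [0.   1.11 5.48] [-0.4  0.  -0. ]
0.5 [0.   1.72 6.74] [-0.5  0.  -0. ]
0.6 [0.   2.46 7.94] [-0.6  0.  -0. ]
0.7 [0.   3.31 9.06] [-0.7  0.  -0. ]
0.8 [ 0.    4.27 10.09] [-0.8  0.  -0. ]
0.9 [ 0.    5.32 11.01] [-0.9  0.   0. ]
1.0 [ 0.    6.46 11.83] [-1.  0.  0.]
1.1 [ 0.    7.68 12.53] [-1.1  0.   0. ]
1.2 [ 0.    8.97 13.11] [-1.2  0.   0. ]
1.3 [ 0.   10.3  13.55] [-1.3  0.   0. ]
1.4 [ 0.   11.67 13.86] [-1.4  0.   0. ]
[-0.2663796   0.30940262  0.13766979  1.80778483 -0.04894987  1.02753011
  0.16543503]
```

View pics/e_scene.png

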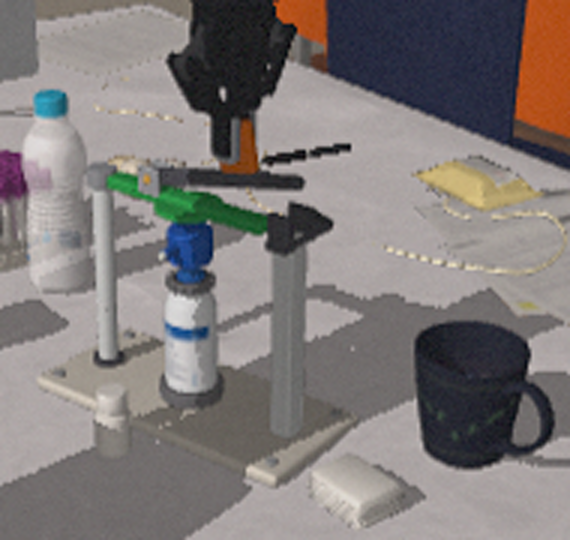

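The bar (scene crop, nose at about (300,182)) is lifted well clear of the tooth at (295,215), so I'll swing now.

send_rows(xyz=[[0, 0.07, 1.4], [0, 0.28, 2.79], [0, 0.63, 4.15], [0, 1.11, 5.48], [0, 1.72, 6.74], [0, 2.46, 7.94], [0, 3.31, 9.06], [0, 4.27, 10.09], [0, 5.32, 11.01], [0, 6.46, 11.83]], rot=[[-0.1, 0, 0], [-0.2, 0, 0], [-0.3, 0, 0], [-0.4, 0, 0], [-0.5, 0, 0], [-0.6, 0, 0], [-0.7, 0, 0], [-0.8, 0, 0], [-0.9, 0, 0], [-1.0, 0, 0]])

```text
t: 5.95
position: [0.5943, 0.1524, 0.2603]
eef_rot: [2.012, 1.568, -2.994]
force: [-2.4, -0.1, -2.7]
grip_width: 0.13
```

Run:
```python
from h import *
s,p,r=pose();print(s['t'],p,s['force'],s['torque'])
m=r.as_matrix();print(np.arctan2(m[1,2],m[0,2])-.275)
h=np.array([0.4607,0.1935]);d=p[:2]-h;print(np.hypot(*d),np.arctan2(d[0],-d[1])-.275)
rad=.1406
for g in(1.1,1.2,1.25,1.3): print(rel(np.r_[h+rad*np.array([np.sin(.275+g),-np.cos(.275+g)]),.2606],down(.275+g)))
print(s['joint_pos'])
```

```text
5.95 [0.59431604 0.1523929  0.26027053] [-2.43423167 -0.1391478  -2.66841376] [0.05021563 0.6751707  0.01668743]
1.0025837871087537
0.13979642287633137 0.9973352114490431
(array([-0.03, -0.01,  1.44]), array([-0.097, -0.001, -0.002]))
(array([-0.04,  0.19,  2.83]), array([-0.197, -0.001, -0.002]))
(array([-0.04,  0.35,  3.52]), array([-0.247, -0.001, -0.002]))
(array([-0.04,  0.54,  4.19]), array([-0.297, -0.001, -0.002]))
[-0.2179647   0.48054514 -0.1169703   1.51999043  0.05873415  1.14701941
  0.93148446]
```

send_rows(xyz=[[0, 0, 1.44], [0, 0.19, 2.83], [0, 0.35, 3.52], [0.5, 0.14, 3.52], [1.0, -0.08, 3.52], [1.5, -0.35, 3.52], [1.75, -0.52, 3.52], [1.75, -0.52, 3.52]], rot=[[-0.1, 0, 0], [-0.2, 0, 0], [-0.25, 0, 0], [-0.25, 0, 0], [-0.25, 0, 0], [-0.25, 0, 0], [-0.25, 0, 0], [-0.25, 0, 0]])

```text
t: 6.95
position: [0.6096, 0.1847, 0.2432]
eef_rot: [1.236, 1.569, 2.762]
force: [-1.4, 2.8, 4.2]
grip_width: 0.132
```

Run:
```python
from h import *
import cv2
from bench import cams
s,p,r=pose();print(s['t'],p,s['force'],s['torque'])
m=r.as_matrix();print(np.arctan2(m[1,2],m[0,2])-.275)
h=np.array([0.4607,0.1935]);d=p[:2]-h;print(np.hypot(*d),np.arctan2(d[0],-d[1])-.275)
a=cams.capture("scene")[130:310,180:370,::-1];cv2.imwrite("pics/f_scene.png",cv2.resize(a,None,fx=3,fy=3,interpolation=cv2.INTER_CUBIC))
```

```text
6.95 [0.60959157 0.18469985 0.24317244] [-1.42458878  2.82048318  4.24037486] [ 0.45833501  0.97849031 -0.28402566]
1.2502985397153652
0.14915140993498285 1.2367606172775552
```

View pics/f_scene.png

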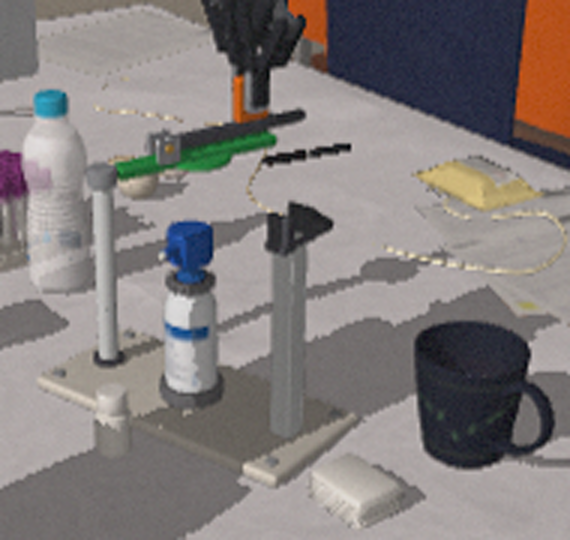

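send_rows(xyz=[[0, 0, 0], [0, 0, 0], [0, 0, 0], [0, 0, 0], [-3, 0, 0], [-6, 0, 0], [-9, 0, 0], [-9, 0, 0]], rot=[[0, 0, 0], [0, 0, 0], [0, 0, 0], [0, 0, 0], [0, 0, 0], [0, 0, 0], [0, 0, 0], [0, 0, 0]], claw=0.2)

```text
t: 8.0
position: [0.6107, 0.185, 0.3358]
eef_rot: [-0.895, 1.567, 0.63]
force: [0.2, 0.5, 0.5]
grip_width: 0.6
```

Run:
```python
from h import *
s,p,r=pose();print(s['t'],p,s['force'],s['torque'])
for y in(1.5,.275):
  for P in([.487,.101,.33],[.5,.06,.33]): print(y,P,rel(P,down(y)))
```

```text
8.0 [0.6106948  0.18502757 0.33584363] [0.21385811 0.51167687 0.54981835] [-0.00572122 -0.06581794 -0.02021223]
1.5 [0.487, 0.101, 0.33] (array([ 0.53, 11.98, -8.95]), array([0.026, 0.002, 0.003]))
1.5 [0.5, 0.06, 0.33] (array([  0.53,  10.5 , -12.99]), array([0.026, 0.002, 0.003]))
0.275 [0.487, 0.101, 0.33] (array([ 0.53, 11.98, -8.95]), array([1.251e+00, 4.000e-03, 1.000e-03]))
0.275 [0.5, 0.06, 0.33] (array([  0.53,  10.5 , -12.99]), array([1.251e+00, 4.000e-03, 1.000e-03]))
```

send_rows(xyz=[[0, 4, -3], [0, 8, -6], [0.5, 11.5, -8.7], [0.5, 12, -8.95], [0.5, 12, -8.95], [0.5, 12, -8.95]], rot=[[0, 0, 0], [0, 0, 0], [0, 0, 0], [0, 0, 0], [0, 0, 0], [0, 0, 0]], claw=-1)

```text
t: 8.75
position: [0.4877, 0.1019, 0.33]
eef_rot: [-0.815, 1.567, 0.712]
force: [0.2, 0.7, -0.3]
grip_width: 0.002
```

Run:
```python
from h import *
import cv2,json
from bench import cams
s,p,r=pose();print(s['t'],p,s['force'],s['grip_width'])
i=cams.camera_info("wrist");json.dump({k:np.array(v).tolist() for k,v in i.items()},open('w2.json','w'))
cv2.imwrite("pics/g_wrist.png",cams.capture("wrist")[:,:,::-1])
a=cams.capture("top")[165:285,180:350,::-1];cv2.imwrite("pics/g_top.png",cv2.resize(a,None,fx=4,fy=4,interpolation=cv2.INTER_CUBIC))
```

```text
8.75 [0.48768395 0.10189762 0.33004116] [ 0.23142269  0.65428159 -0.26760594] 0.0023522817506738715
```

View pics/g_wrist.png

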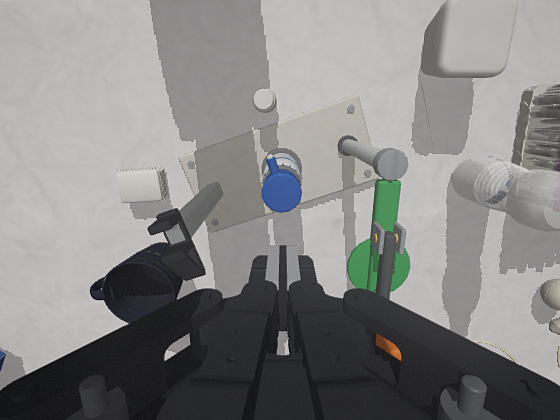

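View pics/g_top.png

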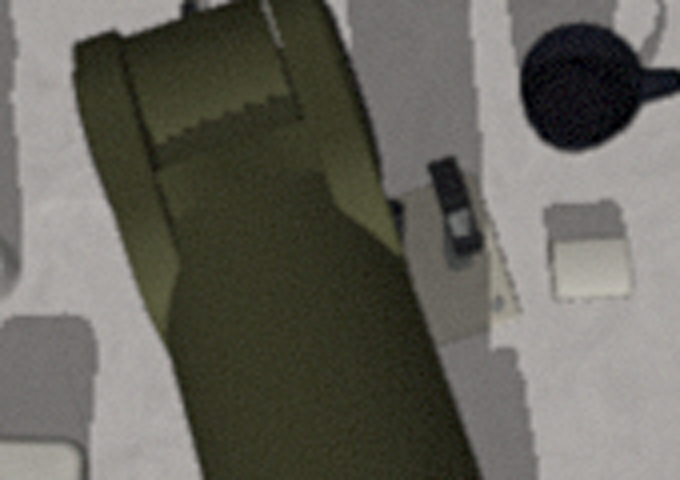

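Run:
```python
from h import *
import json
W={k:np.array(v) for k,v in json.load(open('w2.json')).items()}
for z in(.167,.157): print(atz(W,[283,193],z),proj(W,[.487,.101,z]))
print('hub',atz(W,[391,164],.197))
print(rel([.4875,.1015,.33],down(1.525)))
```

```text
[0.4857091  0.10366018 0.167     ] [[280.18149335 194.48245871]]
[0.48810307 0.10360155 0.157     ] [[280.22579386 191.99179639]]
hub [0.45839435 0.19164585 0.197     ]
(array([-0.01,  0.  , -0.03]), array([0.002, 0.002, 0.002]))
```

send_rows(xyz=[[5, 0, -0.03], [9, 0, -0.03], [12, 0, -0.03], [13.3, 0, -0.03], [13.3, 0, -0.03], [13.3, 0, -0.03]], rot=[[0, 0, 0], [0, 0, 0], [0, 0, 0], [0, 0, 0], [0, 0, 0], [0, 0, 0]])

```text
t: 9.6
position: [0.4887, 0.1021, 0.198]
eef_rot: [-0.935, 1.566, 0.592]
force: [0.2, 0.3, -0.2]
grip_width: -0.004
```

send_rows(xyz=[[0.3, 0, 0], [0.6, 0, 0], [0.9, 0, 0], [1.1, 0, 0], [1.3, 0, 0], [1.3, 0, 0]], rot=[[0, 0, 0], [0, 0, 0], [0, 0, 0], [0, 0, 0], [0, 0, 0], [0, 0, 0]])

```text
t: 10.35
position: [0.4888, 0.1022, 0.1849]
eef_rot: [-0.946, 1.566, 0.58]
force: [0.2, -0.0, 2.4]
grip_width: 0.007
```

send_rows(xyz=[[0.2, 0, 0], [0.4, 0, 0], [0.4, 0, 0]], rot=[[0, 0, 0], [0, 0, 0], [0, 0, 0]])

```text
t: 10.72
position: [0.4888, 0.1022, 0.1808]
eef_rot: [-0.934, 1.566, 0.593]
force: [-0.6, -0.2, 1.5]
grip_width: -0.0
```

send_rows(xyz=[[0.1, 0, 0], [0.1, 0, 0]], rot=[[0, 0, 0], [0, 0, 0]])

```text
t: 10.98
position: [0.4888, 0.1022, 0.1797]
eef_rot: [-0.932, 1.566, 0.594]
force: [-0.5, 0.6, 3.4]
grip_width: 0.001
```

send_rows(xyz=[[0.1, 0, 0], [0.1, 0, 0]], rot=[[0, 0, 0], [0, 0, 0]])

```text
t: 11.22
position: [0.4888, 0.1022, 0.1787]
eef_rot: [-0.938, 1.566, 0.588]
force: [0.1, 0.2, 3.3]
grip_width: 0.0
```

send_rows(xyz=[[0.1, 0, 0], [0.1, 0, 0]], rot=[[0, 0, 0], [0, 0, 0]])

```text
t: 11.48
position: [0.4888, 0.1022, 0.1777]
eef_rot: [-0.93, 1.566, 0.597]
force: [0.3, -0.9, 3.0]
grip_width: 0.001
```

send_rows(xyz=[[0.1, 0, 0], [0.1, 0, 0]], rot=[[0, 0, 0], [0, 0, 0]])

```text
t: 11.72
position: [0.4888, 0.1022, 0.1766]
eef_rot: [-0.928, 1.566, 0.599]
force: [-0.7, -0.5, 3.8]
grip_width: 0.002
```

send_rows(xyz=[[0.1, 0, 0], [0.1, 0, 0]], rot=[[0, 0, 0], [0, 0, 0]])

```text
t: 11.98
position: [0.4888, 0.1022, 0.1755]
eef_rot: [-0.926, 1.566, 0.601]
force: [-0.4, 0.3, 4.0]
grip_width: -0.001
```

send_rows(xyz=[[0.1, 0, 0], [0.1, 0, 0]], rot=[[0, 0, 0], [0, 0, 0]])

```text
t: 12.22
position: [0.4888, 0.1022, 0.1744]
eef_rot: [-0.924, 1.566, 0.603]
force: [-0.9, -0.3, 3.2]
grip_width: -0.001
```

send_rows(xyz=[[0.1, 0, 0], [0.1, 0, 0]], rot=[[0, 0, 0], [0, 0, 0]])

```text
t: 12.48
position: [0.4889, 0.1021, 0.1735]
eef_rot: [-0.928, 1.566, 0.598]
force: [-0.9, -1.1, 4.1]
grip_width: 0.001
```

send_rows(xyz=[[0.1, 0, 0], [0.1, 0, 0]], rot=[[0, 0, 0], [0, 0, 0]])

```text
t: 12.72
position: [0.4888, 0.1021, 0.1727]
eef_rot: [-0.948, 1.566, 0.579]
force: [-1.9, -0.8, 8.7]
grip_width: -0.002
```

send_rows(xyz=[[0.1, 0, 0], [0.1, 0, 0]], rot=[[0, 0, 0], [0, 0, 0]])

```text
t: 12.98
position: [0.4888, 0.1022, 0.1723]
eef_rot: [-0.994, 1.565, 0.533]
force: [-3.1, -1.4, 10.7]
grip_width: 0.002
```

send_rows(xyz=[[0.15, 0, 0], [0.15, 0, 0], [0.15, 0, 0]], rot=[[0, 0, 0], [0, 0, 0], [0, 0, 0]])

```text
t: 13.35
position: [0.4889, 0.1022, 0.1717]
eef_rot: [-1.053, 1.565, 0.474]
force: [-4.4, -2.2, 13.5]
grip_width: 0.001
```

send_rows(xyz=[[0.15, 0, 0], [0.15, 0, 0], [0.15, 0, 0], [0.15, 0, 0], [0.15, 0, 0]], rot=[[0, 0, 0], [0, 0, 0], [0, 0, 0], [0, 0, 0], [0, 0, 0]])

```text
t: 13.98
position: [0.4888, 0.1022, 0.1713]
eef_rot: [-1.114, 1.564, 0.413]
force: [-4.0, -1.0, 15.2]
grip_width: -0.003
```

Held firmly at about 13–15 N for over 0.6 s. Now release upward.

send_rows(xyz=[[-0.5, 0, 0], [-1.2, 0, 0], [-2, 0, 0], [-4, 0, 0], [-8, 0, 0], [-12, 0, 0], [-16, 0, 0], [-16, 0, 0], [-16, 0, 0]], rot=[[0, 0, 0], [0, 0, 0], [0, 0, 0], [0, 0, 0], [0, 0, 0], [0, 0, 0], [0, 0, 0], [0, 0, 0], [0, 0, 0]])

```text
t: 15.1
position: [0.4874, 0.1016, 0.3307]
eef_rot: [-1.08, 1.565, 0.446]
force: [0.3, 0.6, 0.2]
grip_width: -0.002
```

Run:
```python
from h import *
import cv2,json
from bench import cams
s,p,r=pose();print(s['t'],p,s['force'])
a=cams.capture("scene")[130:310,180:370,::-1];cv2.imwrite("pics/i_scene.png",cv2.resize(a,None,fx=3,fy=3,interpolation=cv2.INTER_CUBIC))
print(rel([.6107,.185,.336],down(1.525)))
print(rel([.6096,.1847,.2432],down(1.525)))
```

```text
15.1 [0.48742292 0.10162785 0.33069578] [0.25852886 0.58428893 0.16573131]
(array([ -0.5 , -11.96,   8.88]), array([0.002, 0.002, 0.004]))
(array([  8.78, -11.81,   8.82]), array([0.002, 0.002, 0.004]))
```

View pics/i_scene.png

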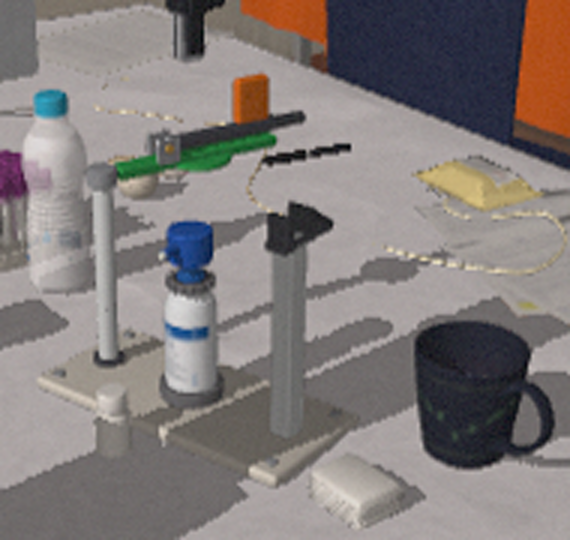

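Head is back up at (190,240), gate still open with the tab at (250,98). Returning to the tab.

send_rows(xyz=[[-0.5, -4, 3], [-0.5, -8, 6], [-0.5, -11.8, 8.8], [-0.5, -11.9, 8.85], [3, -11.85, 8.82], [6, -11.8, 8.82], [8.3, -11.8, 8.82], [8.8, -11.8, 8.82], [8.8, -11.8, 8.82]], rot=[[0, 0, 0], [0, 0, 0], [0, 0, 0], [0, 0, 0], [0, 0, 0], [0, 0, 0], [0, 0, 0], [0, 0, 0], [0, 0, 0]], claw=0.4)

```text
t: 16.27
position: [0.6092, 0.1844, 0.243]
eef_rot: [-1.026, 1.567, 0.501]
force: [-0.5, 0.1, 0.1]
grip_width: 0.7
```

send_rows(xyz=[[0, 0, 0], [0, 0, 0], [0, 0, 0], [0, 0, 0], [0, 0, 0], [0, 0, 0]], rot=[[0, 0, 0], [0, 0, 0], [0, 0, 0], [0, 0, 0], [0, 0, 0], [0, 0, 0]], claw=-1)

```text
t: 17.02
position: [0.6095, 0.1848, 0.2436]
eef_rot: [-0.992, 1.565, 0.535]
force: [-0.2, 2.1, 5.8]
grip_width: 0.131
```

Run:
```python
from h import *
import cv2,json
from bench import cams
s,p,r=pose();print(s['t'],p,s['force'],s['grip_width'])
m=r.as_matrix();print(np.arctan2(m[1,2],m[0,2])-.275)
h=np.array([0.4607,0.1935]);d=p[:2]-h;print(np.hypot(*d),np.arctan2(d[0],-d[1])-.275)
a=cams.capture("scene")[130:310,180:370,::-1];cv2.imwrite("pics/j_scene.png",cv2.resize(a,None,fx=3,fy=3,interpolation=cv2.INTER_CUBIC))
```

```text
17.025 [0.60946764 0.1848215  0.24363122] [-0.23266308  2.09449335  5.82604808] 0.13065772037718662
1.2514019495465836
0.14902055635168496 1.2375264419489374
```

View pics/j_scene.png

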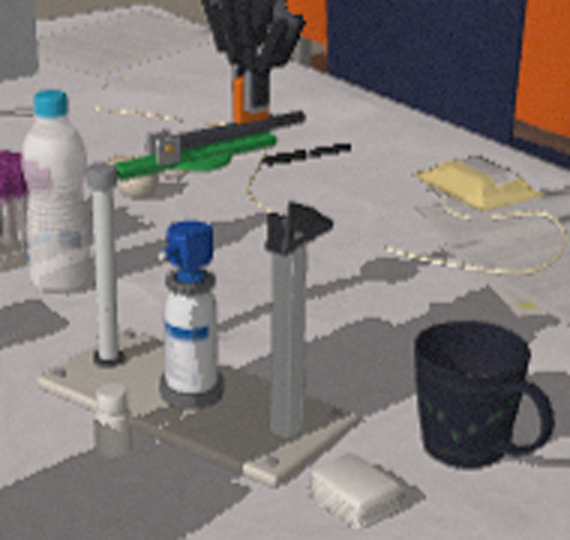

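send_rows(xyz=[[-0.45, 0.18, 0], [-0.9, 0.39, 0], [-1.35, 0.63, 0], [-1.88, 0.92, 0], [-1.88, 0.92, 0]], rot=[[0, 0, 0], [0, 0, 0], [0, 0, 0], [0, 0, 0], [0, 0, 0]])

```text
t: 17.7
position: [0.5992, 0.1853, 0.2623]
eef_rot: [-0.82, 1.567, 0.707]
force: [-1.5, 2.3, -7.6]
grip_width: 0.13
```

Run:
```python
from h import *
s,p,r=pose();print(s['t'],p,s['force'],s['torque'],s['grip_width'])
m=r.as_matrix();y0=np.arctan2(m[1,2],m[0,2])-.275;print(y0)
h=np.array([0.4607,0.1935]);d=p[:2]-h;rad=np.hypot(*d);g0=np.arctan2(d[0],-d[1])-.275;print(rad,g0)
rad=.1402
for k in range(1,11):
    g=g0-.1*k;print(round(g,3),rel(np.r_[h+rad*np.array([np.sin(.275+g),-np.cos(.275+g)]),p[2]],down(.275+g+.012)))
```

```text
17.7 [0.59915411 0.18529314 0.2622522 ] [-1.46833416  2.26317674 -7.58342363] [ 0.38336862 -0.17954695 -0.28618831] 0.13018853405154976
1.2519196287480998
0.13869712410540624 1.2365906401637816
1.137 (array([-0.  , -0.06, -1.4 ]), array([0.103, 0.003, 0.003]))
1.037 (array([-0.01,  0.17, -2.78]), array([0.203, 0.003, 0.003]))
0.937 (array([-0.01,  0.54, -4.14]), array([0.303, 0.003, 0.002]))
0.837 (array([-0.02,  1.04, -5.44]), array([0.403, 0.003, 0.002]))
0.737 (array([-0.02,  1.67, -6.7 ]), array([0.503, 0.003, 0.002]))
0.637 (array([-0.03,  2.42, -7.88]), array([0.603, 0.003, 0.002]))
0.537 (array([-0.03,  3.28, -8.98]), array([0.703, 0.004, 0.002]))
0.437 (array([-0.04,  4.26, -9.99]), array([0.803, 0.004, 0.002]))
0.337 (array([ -0.04,   5.32, -10.9 ]), array([0.903, 0.004, 0.001]))
0.237 (array([ -0.05,   6.47, -11.7 ]), array([1.003e+00, 4.000e-03, 1.000e-03]))
```

send_rows(xyz=[[0, 0, -1.4], [0, 0.2, -2.78], [0, 0.56, -4.14], [0, 1.06, -5.44], [0, 1.68, -6.7], [0, 2.42, -7.88], [0, 3.28, -8.98], [0, 4.26, -9.99], [0, 5.32, -10.9], [0, 6.47, -11.7]], rot=[[0.1, 0, 0], [0.2, 0, 0], [0.3, 0, 0], [0.4, 0, 0], [0.5, 0, 0], [0.6, 0, 0], [0.7, 0, 0], [0.8, 0, 0], [0.9, 0, 0], [1.0, 0, 0]])

```text
t: 18.95
position: [0.5289, 0.0711, 0.2618]
eef_rot: [0.274, 1.567, 0.798]
force: [0.5, 3.1, -6.9]
grip_width: 0.13
```

Run:
```python
from h import *
import cv2
from bench import cams
s,p,r=pose();print(s['t'],p,s['force'],s['torque'],s['grip_width'])
m=r.as_matrix();y0=np.arctan2(m[1,2],m[0,2])-.275;print(y0)
h=np.array([0.4607,0.1935]);d=p[:2]-h;rad=np.hypot(*d);g0=np.arctan2(d[0],-d[1])-.275;print(rad,g0)
a=cams.capture("scene")[130:310,180:370,::-1];cv2.imwrite("pics/k_scene.png",cv2.resize(a,None,fx=3,fy=3,interpolation=cv2.INTER_CUBIC))
rad=.1402
for g in(.15,.1,.05,0,-.02):
    print(round(g,3),rel(np.r_[h+rad*np.array([np.sin(.275+g),-np.cos(.275+g)]),.2606],down(.275+g)))
```

```text
18.95 [0.52888073 0.07112378 0.26182567] [ 0.53442178  3.07317684 -6.90972574] [ 0.21121012 -0.3212077  -0.25705553] 0.12953910341876648
0.24869352269967815
0.14008765374227802 0.23330871735171366
0.15 (array([ 0.12,  0.04, -1.  ]), array([ 0.093,  0.003, -0.002]))
0.1 (array([ 0.12,  0.12, -1.69]), array([ 0.143,  0.002, -0.002]))
0.05 (array([ 0.12,  0.24, -2.38]), array([ 0.193,  0.002, -0.002]))
0 (array([ 0.12,  0.39, -3.07]), array([ 0.243,  0.002, -0.002]))
-0.02 (array([ 0.12,  0.46, -3.34]), array([ 0.263,  0.002, -0.002]))
```

View pics/k_scene.png

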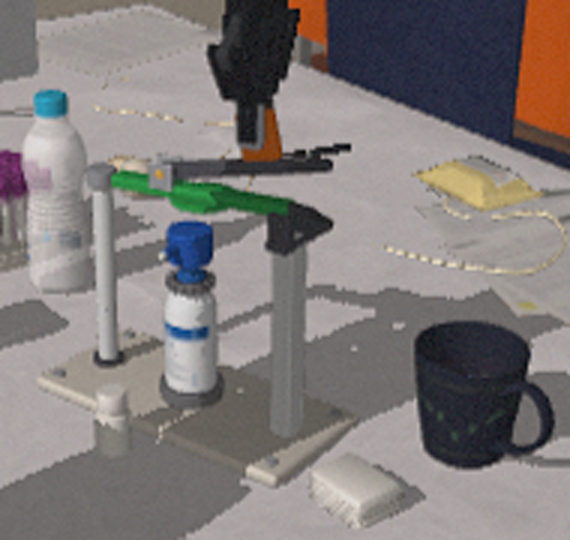

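Bar is lifted above the catch; closing the rest, slightly past zero onto the stop.

send_rows(xyz=[[0, 0.04, -1.0], [0, 0.12, -1.69], [0, 0.24, -2.38], [0, 0.36, -2.85], [0, 0.39, -3.07], [0, 0.44, -3.25], [0, 0.44, -3.25]], rot=[[0.093, 0, 0], [0.143, 0, 0], [0.193, 0, 0], [0.228, 0, 0], [0.243, 0, 0], [0.25, 0, 0], [0.25, 0, 0]])

```text
t: 19.88
position: [0.4984, 0.0586, 0.262]
eef_rot: [0.306, 1.566, 0.577]
force: [4.7, 2.2, -8.0]
grip_width: 0.125
```

Run:
```python
from h import *
import cv2
from bench import cams
s,p,r=pose();print(s['t'],p,s['force'],s['torque'],s['grip_width'])
print(rel([.5017,.0487,.2416],down(.275)))
a=cams.capture("scene")[130:310,180:370,::-1];cv2.imwrite("pics/l_scene.png",cv2.resize(a,None,fx=3,fy=3,interpolation=cv2.INTER_CUBIC))
```

```text
19.875 [0.49842022 0.05855784 0.26203207] [ 4.70123657  2.23469488 -7.99310602] [-0.30612386 -1.10281648  0.6011225 ] 0.12476085510999786
(array([ 2.04, -1.04,  0.04]), array([-0.005,  0.005, -0.002]))
```

View pics/l_scene.png

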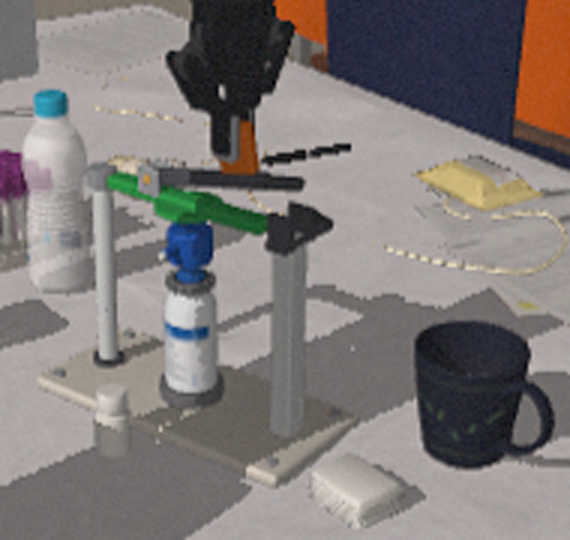

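send_rows(xyz=[[0.5, -0.3, -0.15], [1.0, -0.56, -0.15], [1.5, -0.82, -0.15], [1.9, -0.98, -0.15], [1.9, -0.98, -0.15], [1.9, -0.98, -0.15]], rot=[[0, 0, 0], [0, 0, 0], [0, 0, 0], [0, 0, 0], [0, 0, 0], [0, 0, 0]])

```text
t: 20.68
position: [0.5012, 0.049, 0.2441]
eef_rot: [0.146, 1.562, 0.416]
force: [4.2, 1.6, 5.2]
grip_width: 0.128
```

Run:
```python
from h import *
import cv2
from bench import cams
s,p,r=pose();print(s['t'],p,s['force'],s['torque'],s['grip_width'])
a=cams.capture("scene")[130:310,180:370,::-1];cv2.imwrite("pics/m_scene.png",cv2.resize(a,None,fx=3,fy=3,interpolation=cv2.INTER_CUBIC))
cv2.imwrite("pics/m_wrist.png",cams.capture("wrist")[:,:,::-1])
```

```text
20.675 [0.50122028 0.04897844 0.24412584] [4.24046069 1.59323765 5.18872708] [ 0.63661552 -0.69958954  0.38260931] 0.12799520937310416
```

View pics/m_scene.png

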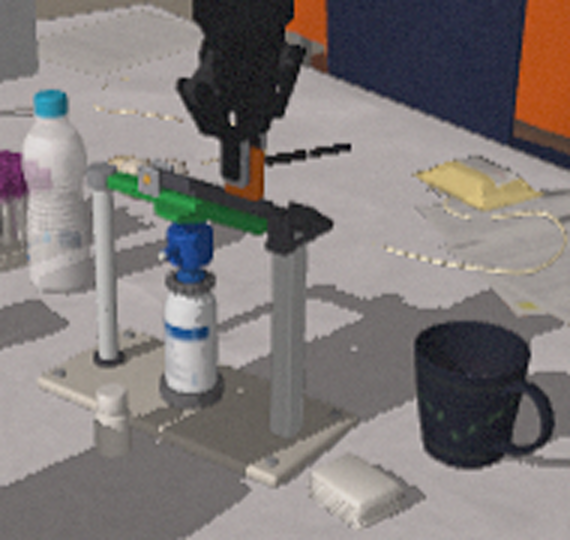

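View pics/m_wrist.png

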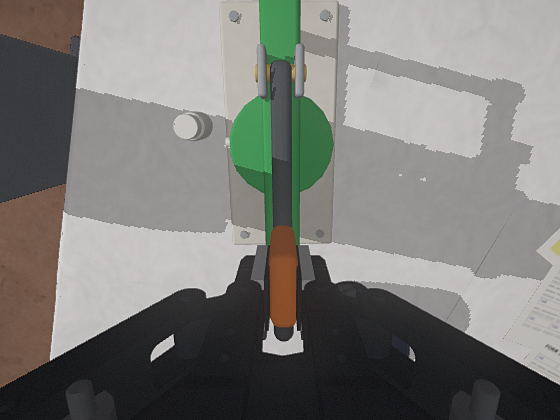

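send_rows(xyz=[[0, 0, 0], [0, 0, 0], [0, 0, 0], [0, 0, 0], [0, 0, 0], [-3, 0, 0], [-6, 0, 0], [-10, 0, 0], [-10, 0, 0]], rot=[[0, 0, 0], [0, 0, 0], [0, 0, 0], [0, 0, 0], [0, 0, 0], [0, 0, 0], [0, 0, 0], [0, 0, 0], [0, 0, 0]], claw=0.4)

```text
t: 21.9
position: [0.5017, 0.0486, 0.3469]
eef_rot: [0.04, 1.556, 0.31]
force: [-0.2, 0.3, -1.0]
grip_width: 0.703
```

Run:
```python
from h import *
import cv2
from bench import cams
s,p,r=pose();print(s['t'],p,s['force'],s['grip_width'])
im=cams.capture("scene")[:,:,::-1];cv2.imwrite("pics/n_full.png",im)
o=cv2.imread("pics/c_scene.png")
a=np.vstack([o[165:235,200:310],im[165:235,200:310]]);cv2.imwrite("pics/n_scene.png",cv2.resize(a,None,fx=4.2,fy=4.2,interpolation=cv2.INTER_CUBIC))
d=np.abs(o.astype(int)-im).max(2)>40;d[:150]=0;print('diff px',d.sum(),np.argwhere(d)[:8].tolist())
cv2.imwrite("pics/n_wrist.png",cams.capture("wrist")[:,:,::-1])
```

```text
21.9 [0.50165983 0.04860654 0.34689718] [-0.17822968  0.31996813 -0.96656769] 0.7027035709579866
diff px 154 [[150, 1], [150, 79], [150, 249], [151, 79], [152, 79], [153, 79], [154, 79], [155, 79]]
```

View pics/n_scene.png

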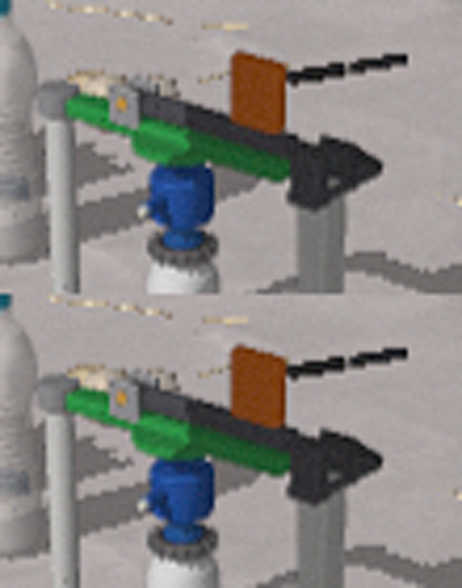

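View pics/n_wrist.png

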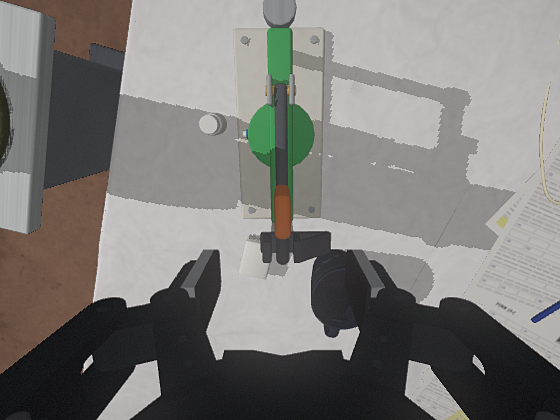

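The before and after scene crops look the same: tab at (258,385), bar level in front of the tooth, blue head at (182,490). The robot is clear of everything, so I'm handing in.

Run:
```python
from bench import job
print(job.sign_off())
```

```text
the job is handed in; nothing more can be done
None
```

The pump is primed and the gate is shut again with its latch bar down. I handed the job in at about 22 s of the 72 s allowed; the hand-in reports no verdict.

- **Opening:** I gripped the tab, lifted the bar about 0.22 rad and swung the gate open to about 1.25 rad.
- **Pressing:** The stop was felt after a stroke of about 16 mm. I held the head on it at 13–15 N for roughly 0.7 s, with a peak reading of about 15 N. The head then sprang back up.
- **Closing:** I swung the gate shut against its stop with the bar lifted, lowered the bar behind the catch, and moved the arm clear.

**Last checks:** The final scene picture closely matches the one from before: gate shut, bar level behind the tooth, head up, and bottles, swabs and mug where they were. Tool force is about zero.

**One disagreement:** Fitting the dispenser's pose from the three cameras gave heights 8–25 mm below nominal and positions a few mm apart. What I felt on contact matched the nominal heights, so I used those.

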